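# Find the heaviest bathroom tin by feel

### The job

The three closed aluminium tins on the white ledge look the same, but the one with the steel hair clips in it is clearly the heaviest. Going from the robot's left to its right, pick up each tin in turn a good 5 cm off the ledge for a second to feel its weight, setting it back upright where it stood before taking the next; then hold the heaviest one up, upright and still, at least 15 cm above the ledge, with the other two standing in their places, and finish while still holding it. Do not knock any tin over and leave everything else where it is.

Things in the scene. Friction and masses are not known exactly. Their poses are not given: they have to be found in the camera images.
- ledge: fixed white plastic ledge on the counter, 260 mm deep (x) by 740 mm wide (y), its top 30 mm above its origin; along its far (+x) edge a perforated upstand 8 mm thick rises another 60 mm. Origin: centre of its underside, on the counter; z up, y towards the robot's left along the ledge. Where it stands and its yaw vary.
- tin_left: the robot's leftmost of three identical closed aluminium tins: upright cylinder 60 mm across, 90 mm high, lid seam 70 mm up. Origin: centre of its underside, z up. Stands on the ledge, about 140 mm from the next. Grip above mid-height; contents lie in the foot and may shift a few mm. In an order that varies they weigh about 180, 270, 470 g (heaviest: 120 g or more above the next).
- tin_middle: the middle of three identical closed aluminium tins: upright cylinder 60 mm across, 90 mm high, lid seam 70 mm up. Origin: centre of its underside, z up. Stands on the ledge, about 140 mm from the next. Grip above mid-height; contents lie in the foot and may shift a few mm. In an order that varies they weigh about 180, 270, 470 g (heaviest: 120 g or more above the next).
- tin_right: the robot's rightmost of three identical closed aluminium tins: upright cylinder 60 mm across, 90 mm high, lid seam 70 mm up. Origin: centre of its underside, z up. Stands on the ledge, about 140 mm from the next. Grip above mid-height; contents lie in the foot and may shift a few mm. In an order that varies they weigh about 180, 270, 470 g (heaviest: 120 g or more above the next).
- swab_canister: round frosted canister 86 mm across, 112 mm high with its knob, near the left end of the ledge. A bystander, loose. Origin: centre of its underside.
- soap_dish: grey ceramic soap dish 90 x 120 mm with a white soap in it, 26 mm high, near the right end of the ledge. A bystander, loose. Origin: centre of its underside.
- comb: black plastic comb 70 x 30 mm, 8 mm thick, lying at the ledge's front between the left and the middle tin. A bystander, loose. Origin: centre of its underside.
- tweezers: steel tweezers 95 mm long, 10 mm high, lying at the ledge's front between the middle and the right tin. A bystander, loose. Origin: centre of its underside.
- cream_pot: small white cream pot 40 mm across, 34 mm high, at the back of the ledge between the middle and the right tin. A bystander, loose. Origin: centre of its underside.
- bamboo_tray: bamboo tray 110 x 170 mm, 20 mm high, on the counter in front of the ledge's right end. A bystander, loose. Origin: centre of its underside.
- round_mirror: round hand mirror 110 mm across, 12 mm thick, with a handle 95 mm long to its +y side, lying on the counter in front of the ledge's left end. A bystander, loose. Origin: under the centre of the round part.
Mind the look-alikes: they are no part of the job. What is shaped like the tin_right but green is not meant. What is shaped like the tin_left but red is not meant.

How it is judged:
By the outcome, as a careful person would: the job done as asked, in the order asked, and still so for the second after the job is handed in, while the arm keeps its last pose, push and grip.
It also fails if it takes over 64 s, if anything falls off the work surface, if the arm or the gripper's body presses on something with over 40 N, if the wrist force passes 120 N, or if a joint passes its speed limit or range.

### The arm

A 6-joint arm with a two-finger parallel gripper is mounted at the origin on the work surface. World frame = base frame: x ahead of the robot, y to its left, z up, the work surface at z = 0. Lengths are in m, angles in rad, forces in N, time in s.
With the tool pointing down it reaches from about 0.375 to 0.925 m from the base axis. Payload 5.7 kg.
Tool frame: the origin (TCP) lies midway between the tips of the shut fingers; the grasp point (between the pads) lies 19 mm behind it; z points along the fingers, y is the line along which they close (so a half turn about z gives the same grasp; the last joint's range is limited). The gripper opens to 88 mm and grips with 3 to 60 N. Pads are 20 mm wide; open, the fingers measure 115 mm over their backs; the gripper's body (75 mm by 178 mm) begins 61 mm behind the grasp point.
Start: joints at [1.173, 0.359, 1.51, -0, 1.272, -0.115], TCP at [0.167, 0.576, 0.223] pointing down, gripper open.
Joint ranges: [-2.97, 2.97], [-1.01, 2.36], [0.21, 2.38], [-0.96, 4.11], [0.2, 2.71], [-2.98, 2.98]. Speed limits (rad/s): [2.39, 2.39, 3.14, 3.14, 3.14, 3.14].

### API

Orientations are given as a unit quaternion [x, y, z, w].
In Python, from bench import move_ptp, servo_line, goto_joints, move_gripper, sleep, inverse_kinematics, capture, PlanningError, close_job, spot_in, silhouettes, current_clock, current_joint_pos, current_qvel, current_joint_torque, current_position, current_orientation, current_force, current_torque, current_finger_gap, current_grip_force gives the robot as it stands. Calls block until the motion is done:
- move_ptp(position, orientation): joint-space move of the TCP to a pose.
- servo_line(position, orientation=None, rate=0.15, contact_N=None): straight line of the TCP; orientation=None keeps the orientation; rate is the mean speed in m/s. With contact_N (N) it stops when the force on the tool has changed by that much, and returns True; else False.
- goto_joints(angles): joint-space move.
- move_gripper(opening): finger opening in m; the grip force is fixed at half the most; returns when the fingers have stopped.
- sleep(seconds).
- inverse_kinematics(position, orientation): joint angles nearest the present ones, or None.
- capture(name): name is "scene" or "top" or "wrist"; returns a dict with "image" (420x560x3 uint8, blue, green, red), "range_z" (420x560 float32, m along the optical axis (not along the pixel's ray), 0 where there is no reading), "intrinsics" (3x3 intrinsics, pixels), "R" (3x3) and "t" (3): a world point X has camera coordinates R X + t. Camera axes: x right, y down, z forward; pixel columns grow to the right and rows downward; lengths in m; the calibration is good to about 2 mm. A picture is of the moment at which its call begins.
A pose or a line that the arm cannot do raises PlanningError and nothing moves.
- close_job(): hands the job in; it is judged then, once.
Trained networks look in the newest picture that a camera, given by its name, has taken for a name from the list of things; names that differ only in an ending like _2 or _b are one class to them, and where a whole thing is asked for, a point or a joint stands for the part that bears it (a point fixed in the world has none). Each returns a list of dicts, best first, with "conf" (0 to 1); they miss things now and then, are a little off and sometimes report something else, mostly with a low value. They report only what shows in the picture. A call takes as long as a camera call. They do not tell look-alikes from the thing itself.
- spot_in(camera, query): "xy" ([column, row] in pixels, amid what is visible of it).
- silhouettes(camera, query): "region" (420x560 bool, what is visible of it) and "xy" ([column, row] in pixels, amid what is visible of it).
Readings, each from a call of its own:
- current_clock(): time.
- current_joint_pos(): joint angles.
- current_qvel(): joint speeds.
- current_joint_torque(): joint torques, N m.
- current_position(): TCP position.
- current_orientation(): TCP orientation.
- current_force(): force on the tool from outside, world axes, zero at the start.
- current_torque(): the same for the moment, N m.
- current_finger_gap(): finger opening in m.
- current_grip_force(): force on a finger pad.
Only numpy, scipy, OpenCV 4.12 (cv2) and the standard library are available. Lean on these libraries where they do the work, as an engineer would, in place of code of your own. Each camera call takes 0.05 s, during which the arm holds its last target. There are 200 camera calls.

## Working session

There is one attempt and no reset: what is moved stays moved. The work goes in short steps, each a Python script; the robot and the scene stay as the last script left them, time stands still between calls to the robot, and variables do not carry over. Pictures are saved under pics/ and viewed, at most 10 in all, crops included, and the job is handed in when it is done.

```bash
mkdir -p pics; ls; cat > h.py <<'E'
import numpy as np, cv2
from bench import *
def world(c,uv,z):
    K,R,t=[np.array(c[k]) for k in("intrinsics","R","t")]
    return R.T@(z*(np.linalg.inv(K)@np.array([uv[0],uv[1],1.]))-t)
def cloud(c,m):
    v,u=np.nonzero(m&(c["range_z"]>0)); z=c["range_z"][v,u]
    K,R,t=[np.array(c[k]) for k in("intrinsics","R","t")]
    P=np.linalg.inv(K)@np.stack([u,v,np.ones(len(u))])*z
    return (R.T@(P-t[:,None])).T
E
python3 - <<'E'
from h import *
for n in("top","scene"):
    c=capture(n); cv2.imwrite(f"pics/{n}.png",c["image"])
    for q in("tin_left","tin_middle","tin_right","cream_pot","swab_canister","comb","tweezers","soap_dish","ledge"):
        for s in silhouettes(n,q):
            P=cloud(c,s["region"])
            if len(P)>5:
                top=P[P[:,2]>np.percentile(P[:,2],95)-.006]
                print(n,q,round(s["conf"],2),np.round(s["xy"]),"topc",((top.min(0)+top.max(0))/2).round(3),"ext",(top.max(0)-top.min(0)).round(3))
print(current_clock())
E
```

```text
pics
top tin_left 0.91 [204. 178.] topc [0.554 0.184 0.121] ext [0.058 0.058 0.009]
top tin_left 0.67 [219. 267.] topc [0.371 0.154 0.092] ext [0.058 0.058 0.008]
top tin_middle 0.56 [269. 171.] topc [0.575 0.045 0.122] ext [0.059 0.058 0.009]
top tin_middle 0.45 [254. 173.] topc [0.653 0.068 0.104] ext [0.249 0.723 0.057]
top tin_right 0.89 [314. 245.] topc [ 0.41  -0.047  0.092] ext [0.057 0.058 0.009]
top tin_right 0.48 [399. 146.] topc [ 0.645 -0.251  0.057] ext [0.107 0.132 0.009]
top cream_pot 0.69 [290. 125.] topc [ 0.685 -0.002  0.065] ext [0.039 0.038 0.007]
top swab_canister 0.85 [128. 175.] topc [0.568 0.337 0.136] ext [0.084 0.085 0.018]
top comb 0.56 [242. 204.] topc [0.515 0.103 0.039] ext [0.064 0.045 0.008]
top tweezers 0.79 [301. 188.] topc [ 0.543 -0.029  0.04 ] ext [0.086 0.034 0.009]
top soap_dish 0.97 [402. 145.] topc [ 0.646 -0.252  0.057] ext [0.109 0.133 0.009]
top ledge 0.93 [251. 171.] topc [0.66  0.067 0.103] ext [0.24  0.725 0.059]
scene tin_left 0.89 [336. 206.] topc [0.375 0.154 0.09 ] ext [0.059 0.057 0.007]
scene tin_left 0.57 [318. 249.] topc [0.558 0
[... 412 characters left out ...]
pc [0.571 0.336 0.135] ext [0.086 0.083 0.018]
scene comb 0.79 [294. 239.] topc [0.515 0.105 0.038] ext [0.074 0.051 0.008]
scene comb 0.24 [209. 143.] topc [ 0.278 -0.304  0.021] ext [0.133 0.182 0.011]
scene tweezers 0.5 [238. 229.] topc [ 0.549 -0.028  0.039] ext [0.084 0.038 0.008]
scene tweezers 0.34 [317. 249.] topc [0.558 0.184 0.121] ext [0.06  0.058 0.008]
scene soap_dish 0.75 [208. 143.] topc [ 0.278 -0.304  0.021] ext [0.133 0.182 0.011]
scene soap_dish 0.6 [142. 221.] topc [ 0.651 -0.251  0.056] ext [0.109 0.132 0.009]
scene soap_dish 0.22 [261. 232.] topc [0.579 0.046 0.121] ext [0.058 0.058 0.008]
scene ledge 0.72 [273. 269.] topc [0.674 0.069 0.103] ext [0.219 0.726 0.039]
1.0
```

View pics/top.png

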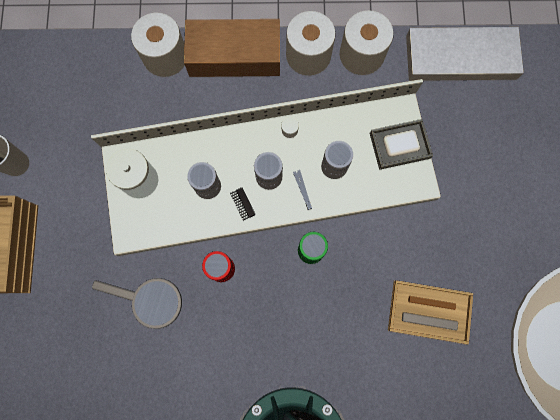

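```bash
python3 -c "
import cv2
i=cv2.imread('pics/top.png')[90:300,160:380]
cv2.imwrite('pics/crop.png',cv2.resize(i,None,fx=2.7,fy=2.7))"
```

```text
(no output)
```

View pics/crop.png

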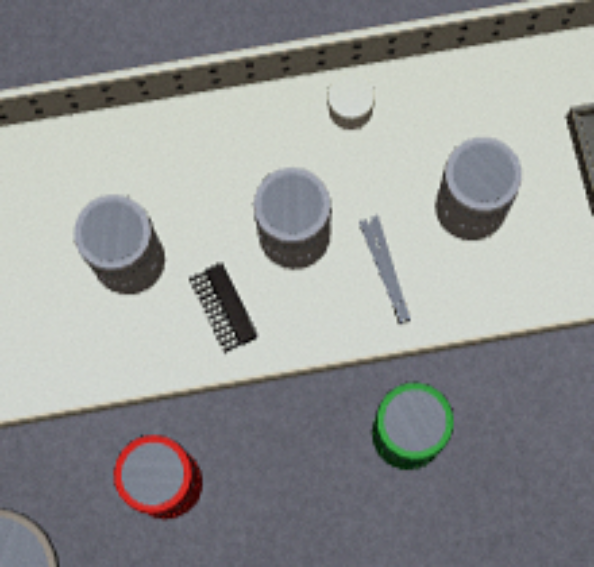

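The plain tins on the ledge are at pixels (204,178), (269,171) and (340,155). The look-alikes are red at (219,267) and green at (314,245), both on the counter. The crop confirms that the three plain grey ones are the tins I want. Next I'll hover over the left one and refine with the wrist camera.

```bash
cat >> h.py <<'E'
from scipy.spatial.transform import Rotation
T=dict(left=(.556,.184),middle=(.577,.046),right=(.602,-.102))
def quat(s=1):
    y=s*np.array([-.159,.987,0]); y/=np.linalg.norm(y); z=np.array([0,0,-1.])
    return Rotation.from_matrix(np.stack([np.cross(y,z),y,z],1)).as_quat()
def refine(xy):
    """tin centre from the points of its lid in the wrist picture"""
    c=capture("wrist"); P=cloud(c,np.ones((420,560),bool))
    L=P[(np.hypot(P[:,0]-xy[0],P[:,1]-xy[1])<.045)&(abs(P[:,2]-.12)<.012)]
    return c,(np.percentile(L,1,0)+np.percentile(L,99,0))/2,np.percentile(L,99,0)-np.percentile(L,1,0),len(L)
E
python3 - <<'E'
from h import *
print(current_position(),current_orientation())
for s in(1,-1):
    for n,xy in T.items():
        for z in(.07,.3):
            q=inverse_kinematics([*xy,z],quat(s)); print(s,n,z,None if q is None else np.round(q,2))
c=capture("top"); P=cloud(c,np.ones((420,560),bool))
m=(P[:,0]<.6)&(P[:,1]>.1)&(P[:,1]<.62); print("max z between start and left tin",P[m][:,2].max(),P[m][P[m][:,2].argmax()])
s=1
p=current_position(); servo_line([p[0],p[1],.30],rate=.2)
move_ptp([*T["left"],.26],quat(s))
c,ctr,ext,n=refine(T["left"]); print(ctr,ext,n,current_clock(),current_joint_pos())
cv2.imwrite("pics/w.png",c["image"])
E
```

```text
[0.16740099 0.57612595 0.22262405] [ 1.40927552e-01  9.90019909e-01 -6.01217483e-05 -3.45192063e-05]
1 left 0.07 [ 0.2   0.51  1.69 -0.    0.93 -1.53]
1 left 0.3 [ 0.2   0.28  1.43 -0.    1.43 -1.53]
1 middle 0.07 [-0.04  0.5   1.71 -0.    0.93 -1.77]
1 middle 0.3 [-0.04  0.27  1.45 -0.    1.42 -1.77]
1 right 0.07 [-0.28  0.54  1.64 -0.    0.96 -2.01]
1 right 0.3 [-0.28  0.32  1.38 -0.    1.44 -2.01]
-1 left 0.07 [ 0.2   0.51  1.69 -0.    0.93  1.61]
-1 left 0.3 [ 0.2   0.28  1.43 -0.    1.43  1.61]
-1 middle 0.07 [-0.04  0.5   1.71 -0.    0.93  1.37]
-1 middle 0.3 [-0.04  0.27  1.45 -0.    1.42  1.37]
-1 right 0.07 [-0.28  0.54  1.64 -0.    0.96  1.13]
-1 right 0.3 [-0.28  0.32  1.38 -0.    1.44  1.13]
max z between start and left tin 0.14705451942008757 [0.56149245 0.33994199 0.14705452]
[0.55504971 0.1842262  0.11745544] [0.05620518 0.05502021 0.00848526] 2573 3.625 [ 2.03011505e-01  3.07092337e-01  1.49259333e+00  2.77402316e-04
  1.34191034e+00 -1.52855084e+00]
```

View pics/w.png

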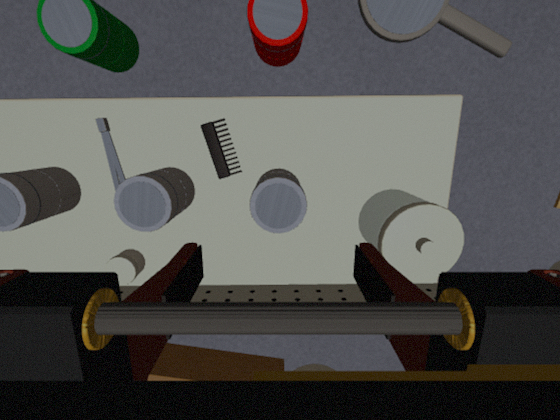

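The wrist view shows the left tin's lid at (278,205), centred between the fingers. The canister is clear to the right, and the comb at (222,148) is off the finger line. Weighing the left tin now.

```bash
cat >> h.py <<'E'
ZG=.069
def weigh(name):
    xy=T[name]; p=current_position()
    if np.hypot(p[0]-xy[0],p[1]-xy[1])>.02: move_ptp([*xy,.26],quat())
    _,c,e,n=refine(xy); print(name,"ctr",c.round(4),"ext",e.round(3),n)
    if n>500 and np.hypot(*(c[:2]-xy))<.012 and .05<e[:2].min() and e[:2].max()<.065: xy=tuple(c[:2])
    servo_line([*xy,.15],quat(),rate=.2)
    servo_line([*xy,ZG],rate=.1)
    f0=np.mean([current_force() for _ in range(5)],0)
    move_gripper(.05); print("gap",current_finger_gap(),"grip",current_grip_force())
    servo_line([*xy,ZG+.075],rate=.08); sleep(1.3)
    f=np.mean([current_force() for _ in range(5)],0)
    print(name,"dF",(f-f0).round(2),"mass",-(f-f0)[2]/9.81,"gap",current_finger_gap())
    servo_line([*xy,ZG+.008],rate=.08); servo_line([*xy,ZG+.0005],rate=.02)
    move_gripper(.088); servo_line([*xy,.15],rate=.12); servo_line([*xy,.26],rate=.25)
    _,c,e,n=refine(xy); print("after",c.round(4),e.round(3),n,"t",current_clock())
E
python3 -c "
from h import *
weigh('left')"
```

```text
left ctr [0.555  0.1842 0.1173] ext [0.056 0.055 0.009] 2575
gap 0.05964691408677008 grip 30.000409483909607
left dF [ 0.94 -0.5  -3.35] mass 0.34185610676704703 gap 0.05983657937371591
after [0.5548 0.1837 0.1173] [0.056 0.055 0.009] 2578 t 11.8833
```

```bash
python3 -c "
from h import *
weigh('middle'); weigh('right')
c=capture('top'); cv2.imwrite('pics/top2.png',c['image'])"
```

```text
middle ctr [0.5759 0.0461 0.1179] ext [0.056 0.055 0.007] 2596
gap 0.05964800737712199 grip 30.000057220458984
middle dF [ 0.78 -1.57 -1.65] mass 0.16820261599944392 gap 0.059697342453467375
after [0.5755 0.0457 0.117 ] [0.056 0.055 0.009] 2591 t 20.7583
right ctr [ 0.5992 -0.1023  0.1174] ext [0.056 0.055 0.008] 2603
gap 0.059633201926355295 grip 30.00002145767212
right dF [-0.25  0.29 -6.06] mass 0.6173877509074605 gap 0.05957486634039556
after [ 0.5991 -0.1026  0.1171] [0.056 0.055 0.009] 2589 t 29.6667
```

View pics/top2.png

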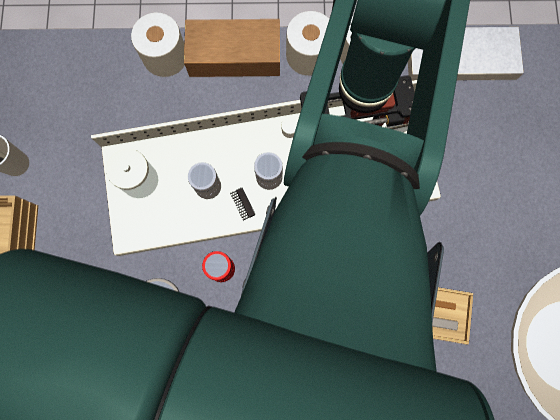

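The left and middle tins stand in place, and the lid positions before and after agree to 0.5 mm. The right tin reads heaviest, but the force readings are noisy. I'll lift it again with averaging to confirm before holding it.

```bash
python3 - <<'E'
from h import *
def avg(n=20):
    F=[]; 
    for _ in range(n): F.append(np.array(current_force())); sleep(.05)
    F=np.array(F); return F.mean(0),F.std(0)
xy=(.5991,-.1024)
a=avg(); print("free",a)
servo_line([*xy,.15],quat(),rate=.2); servo_line([*xy,ZG],rate=.1)
move_gripper(.05); servo_line([*xy,ZG+.19],rate=.1); sleep(.5)
b=avg(); print("held",b,"mass",(a[0]-b[0])[2]/9.81)
print(current_finger_gap(),current_position(),current_clock())
c=capture("scene"); cv2.imwrite("pics/s2.png",c["image"])
E
```

```text
free (array([ 0.00092218, -0.00465753,  0.21195201]), array([0.49308469, 0.44406142, 0.45335151]))
held (array([ 0.08528952, -0.00717379, -4.75051098]), array([0.41059013, 0.48650617, 0.53710358])) mass 0.5058575929331048
0.059780429115318466 [ 0.5991061  -0.10242141  0.259004  ] 36.475
```

View pics/s2.png

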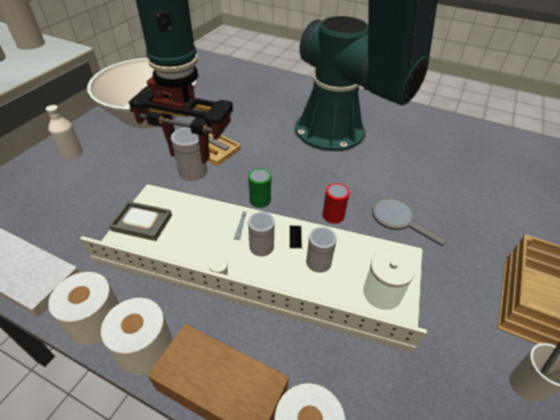

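The averaged reading is about 0.5 kg, so this is the heaviest tin. It hangs upright at (190,155), 19 cm above the ledge. The other two stand at (261,235) and (320,250), and nothing else has moved.

```bash
python3 -c "
from bench import *
sleep(.5); print(close_job())"
```

```text
the job is handed in; nothing more can be done
None
```

I weighed the three tins left to right and set each back in place. The right tin is the heaviest, at about 0.5 kg, and I handed the job in at about 37 s with it held upright 19 cm above the ledge and everything else where it was.

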